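# Open the sealed lug tote and hold its lid wide

### The arm

A 6-joint arm with a two-finger parallel gripper is mounted at the origin on the work surface. World frame = base frame: x ahead of the robot, y to its left, z up, the work surface at z = 0. Lengths are in m, angles in rad, forces in N, time in s.
With the tool pointing down it reaches from about 0.375 to 0.925 m from the base axis. Payload 5.7 kg.
Tool frame: the origin (TCP) lies at the very end of the fingers, on their centre line; the grasp point (between the pads) lies 19 mm behind it (ctrl.grasp_offset is the distance from the TCP to the grasp point, in m); z points along the fingers, y is the line along which they close (so a half turn about z gives the same grasp; the last joint's range is limited). The gripper opens to 88 mm and grips with 3 to 60 N. Pads are 20 mm wide; open, the fingers measure 115 mm over their backs; the gripper's body (75 mm by 178 mm) begins 61 mm behind the grasp point.
Start: joints at [-1.437, 0.359, 1.51, -0, 1.272, -0.115], TCP at [0.148, -0.581, 0.19] pointing down, gripper open.
Joint ranges: [-2.97, 2.97], [-1.01, 2.36], [0.21, 2.38], [-0.96, 4.11], [0.2, 2.71], [-2.98, 2.98]. Speed limits (rad/s): [2.39, 2.39, 3.14, 3.14, 3.14, 3.14].

### API

Orientations are given as a rotation vector (axis times angle).
In Python, from station import ctrl gives the robot as it stands.
- The arm moves only by the shell command python3 -m jog 'ROWS' [FORCE]. ROWS is JSON, a list of rows, each an object with "fingers": the closure in counts, from 0 (fully open) to 255 (shut); "translation": the shift along the world's x, y, z in m, a list of three; "roll": the turn about the world's z in degrees. In form: [{"fingers": fingers, "translation": [x, y, z], "roll": roll}, ...]. A call has 1 to 20 rows; each row shifts and turns the commanded pose from where the row before left it; what a row does not reach is not made up. A row lasts 1/10 s, in which the tool goes at most 50 mm and 8.59 degrees, less where a joint would pass 70% of its speed; a pose out of reach is approached as far as the arm can. A call with a gripper value outside its range is refused whole. The fingers move at their own pace and stop on an object; FORCE is the grip in N (left out, the last holds). Time passes only in rows, so rows that do not move let the fingers close. It gives the time, the measured TCP pose, the force, the opening and the grip force at its end, in the units of the state.
- ctrl.state(): the state, without advancing time (a new reading comes with each control period).
- ctrl.grab_frame(name): name is "scene" or "top" or "wrist"; returns (picture, depth): 400x640x3 uint8, red, green, blue; 400x640 float32, m along the optical axis (not along the pixel's ray), 0 where there is no reading.
- ctrl.calibration(name): a dict with "fovy" (degrees; the focal length in pixels is half the picture's height over the tangent of half this angle, whatever the lens; pixels are square), "cx", "cy" (the principal point, pixels), "k1" (the pictures are not rectified: a ray, as slopes to the right and down, at radius r is drawn at 1 + k1 r^2 times it, then the intrinsics apply), "extrinsics" (4x4, takes a point from camera to world coordinates); the wrist camera has in their place "hand_eye" (4x4, takes a point from camera to tool coordinates, whose origin is the TCP and whose axes are the flange's). Camera axes: x right, y down, z forward; pixel columns grow to the right and rows downward; lengths in m; the calibration is good to about 2 mm. A picture is of the moment at which its call begins: read the wrist's pose just before it. calibration takes no time and is no camera call.
- ctrl.close_job(): hands the job in; it is judged then, once.
Trained networks look in the newest picture that a camera, given by its name, has taken for a name from the list of things; names that differ only in an ending like _2 or _b are one class to them, and where a whole thing is asked for, a point or a joint stands for the part that bears it (a point fixed in the world has none). Each returns a list of dicts, best first, with "confidence" (0 to 1); they miss things now and then, are a little off and sometimes report something else, mostly with a low value. They report only what shows in the picture. A call takes as long as a camera call.
- ctrl.find_in(camera, query): "at" ([row, column] in pixels, amid what is visible of it).
- ctrl.silhouettes(camera, query): "region" (400x640 bool, what is visible of it) and "at" ([row, column] in pixels, amid what is visible of it).
- ctrl.tip_of(camera, query): "at" ([row, column] in pixels: a listed point, or the origin of a listed thing).
The state is a dict: "t": time; "joint_pos": joint angles; "qvel": joint speeds; "effort": joint torques, N m; "ee_pos": TCP position; "tool_rot": TCP orientation; "contact_force": force on the tool from outside, world axes, zero at the start; "ft_torque": the same for the moment, N m; "width": finger opening in m; "grasp_force": force on a finger pad.
Only numpy, scipy, OpenCV 4.12 (cv2) and the standard library are available. Lean on these libraries where they do the work, as an engineer would, in place of code of your own. Each camera call takes 0.05 s, during which the arm holds its last target. There are 200 camera calls.

### The job

Open the blue-lidded tote of finished frame lugs for your workmate: squeeze the black main catch's tab and lug together to draw its bolt back and let the lid spring up against the safety catch, then squeeze the orange safety catch back the same way. Then take the lid by its grab handle, swing it up past the hinge detent and finish still gripping the handle, holding the lid wide open and still, close to its stop, because it falls shut by itself. Leave the other things on the bench where they are.

Things in the scene. Friction and masses are not known exactly. Their poses are not given: they have to be found in the camera images.
- tote: grey plastic stacking tote, 300 mm (its y) by 200 mm (its x), fixed on the bench, with a blue lid hinged along the back. Origin at the centre of its underside; x points from its front (facing the robot when unturned) to its back, y to its left, z up. Steel keepers for the bolts stand on its end walls, up to 161 mm from its middle and 151 mm above the bench.
- lid (a joint): lid angle (rad): 0 shut (latched 0.02), grows as its front swings up; stop at 1.45. Sprung bumpers lift it: main bolt drawn and the fingers off, it rises to 0.08 (stopped by the safety bolt); both drawn, 0.09. A sprung hinge detent resists from 0.58 to 0.82: 6 N upward at the grab handle, more if the bar is gripped hard, for it turns in the fingers. 0.5 kg, no prop: let go, it falls shut.
- lid_hinge (a point): point on the lid's hinge line at mid width, at tote x = +98 mm, 116 mm above the bench; the line runs along tote y. The lid is a flat plate, 298 mm by 198 mm; shut, its top face is 120 mm above the bench. Both bolts lie on it along tote y, 135 mm in front of the hinge.
- grab_handle: black bow handle at the middle of the lid's front edge: a round bar 12 mm thick along tote y, 80 mm clear between two posts. Origin at the bar's centre, 42 mm above the lid's top face; lid shut, 185 mm in front of the hinge line and 46 mm above it. Turns with the lid; the lid's front edge is 14 mm farther from the hinge.
- main_catch (a joint): draw of the black main-catch slide bolt (m): 0 shut, 0.016 drawn right back towards mid lid (clear of its keeper from 0.011). No spring: 4 N of rubbing, stays where left.
- main_tab: upright black main-catch finger tab riding on the bolt, on the tote's left (+y) side: 24 mm (tote x) by 8 mm (tote y), its top 38 mm above the lid's top face. Origin on its centre line, 2 mm above the lid's top face; axes as the lid's.
- main_lug: upright black main-catch lug fixed to the lid, nearer mid lid than the tab: 24 mm (tote x) by 8 mm (tote y), 38 mm tall; origin at the centre of its foot on the lid's top face, axes as the lid's. Squeeze tab and lug together to draw the bolt: shut, 46 mm over their outer faces (centres 38 mm apart); drawn, 30 mm (centres 22 mm).
- safety_catch (a joint): draw of the orange safety-catch slide bolt (m): 0 shut, 0.016 drawn right back towards mid lid (clear of its keeper from 0.011). No spring: 4 N of rubbing, stays where left. Its T head is trapped while the lid is right down (gives only 2 to 3 mm); it can be drawn once the main bolt is back and the lid has risen.
- safety_tab: upright orange safety-catch finger tab riding on the bolt, on the tote's right (-y) side: 24 mm (tote x) by 8 mm (tote y), its top 38 mm above the lid's top face. Origin on its centre line, 2 mm above the lid's top face; axes as the lid's.
- safety_lug: upright orange safety-catch lug fixed to the lid, nearer mid lid than the tab: 24 mm (tote x) by 8 mm (tote y), 38 mm tall; origin at the centre of its foot on the lid's top face, axes as the lid's. Squeeze tab and lug together to draw the bolt: shut, 46 mm over their outer faces (centres 38 mm apart); drawn, 30 mm (centres 22 mm).
- lug_tee: bystander: T-shaped dark metal tube lug, 100 mm, 36 mm high; origin at its underside. Leave it alone.
- lug_elbow: bystander: dark metal elbow lug, 70 mm, 34 mm high; origin at its underside. Leave it alone.
- case_blue: bystander: small blue parts case, 75 by 110 mm, 39 mm high; origin at its underside. Leave it alone.
- case_clear: bystander: small white parts case, 75 by 110 mm, 39 mm high; origin at its underside. Leave it alone.
- spanner: bystander: steel spanner, 140 mm, lying flat; origin at its underside. Leave it alone.
- screwdriver: bystander: blue-handled screwdriver, 170 mm, lying; origin at its underside. Leave it alone.
- jar: bystander: amber jar, 56 mm across, 70 mm high; origin at its underside. Leave it alone.

How it is judged:
By the outcome, as a careful person would: the job done as asked, in the order asked, and still so for the second after the job is handed in, while the arm keeps its last pose, push and grip.
It also fails if it takes over 51 s, if anything falls off the work surface, if the arm or the gripper's body presses on something with over 40 N, if the wrist force passes 120 N, or if a joint passes its speed limit or range.

## Working session

There is one attempt and no reset: what is moved stays moved. The work goes in short steps, Python scripts to look and compute and a shell command to move; the robot and the scene stay as the last step left them, time stands still between calls to the robot, and variables do not carry over. Pictures are saved under pics/ and viewed, at most 10 in all, crops included, and the job is handed in when it is done.

```bash
ls; mkdir -p pics; cat > h.py <<'E'
import numpy as np, cv2
from scipy.spatial.transform import Rotation as R
from station import ctrl
def T(cam):
    c=ctrl.calibration(cam)
    if cam!='wrist': return c,np.array(c['extrinsics'])
    s=ctrl.state(); M=np.eye(4); M[:3,:3]=R.from_rotvec(s['tool_rot']).as_matrix(); M[:3,3]=s['ee_pos']
    return c,M@np.array(c['hand_eye'])
def ray(c,rc):
    f=200/np.tan(np.radians(c['fovy'])/2)
    K=np.array([[f,0,c['cx']],[0,f,c['cy']],[0,0,1]])
    p=np.array([(rc[1]-c['cx'])/f,(rc[0]-c['cy'])/f]); q=p.copy()
    for _ in range(20): q=p/(1+c['k1']*(q@q))
    return np.array([q[0],q[1],1.])
def at_depth(c,M,rc,d): return (M@np.append(ray(c,rc)*d,1))[:3]
def at_z(c,M,rc,z):
    v=M[:3,:3]@ray(c,rc); o=M[:3,3]; return o+v*(z-o[2])/v[2]
E
python3 - <<'E'
from h import *
for cam in ['top','scene']:
    c,M=T(cam); im,d=ctrl.grab_frame(cam)
    cv2.imwrite(f'pics/{cam}0.png',im[:,:,::-1])
    print(cam,M[:3,3].round(3))
    for q in ['main_tab','main_lug','safety_tab','safety_lug','grab_handle','lid_hinge','tote']:
        for r in ctrl.tip_of(cam,q)[:2]:
            rc=r['at']; z=d[int(rc[0]),int(rc[1])]
            zz={'grab_handle':.162,'lid_hinge':.116,'tote':0}.get(q,.122)
            print(q,round(r['confidence'],2),np.round(rc,1),'depth',at_depth(c,M,rc,z).round(3),'z',at_z(c,M,rc,zz).round(3))
print(ctrl.state())
E
```

```text
pics
top [0.4   0.016 1.032]
main_tab 0.62 [209.2 240.7] depth [0.521 0.185 0.14 ] z [0.523 0.188 0.122]
main_lug 0.54 [213.6 258.4] depth [0.511 0.148 0.15 ] z [0.515 0.152 0.122]
main_lug 0.37 [160.8 210.6] depth [0.643 0.277 0.039] z [0.622 0.255 0.122]
safety_tab 0.64 [239.7 350. ] depth [ 0.463 -0.031  0.161] z [ 0.466 -0.033  0.122]
safety_tab 0.56 [277.7 237.1] depth [0.385 0.21  0.005] z [0.387 0.188 0.122]
safety_lug 0.71 [229.2 329.9] depth [0.486 0.007 0.128] z [0.486 0.007 0.122]
grab_handle 0.67 [246.  285.3] depth [0.448 0.091 0.171] z [0.449 0.092 0.162]
grab_handle 0.29 [166.3 313. ] depth [0.615 0.044 0.12 ] z [0.605 0.043 0.162]
lid_hinge 0.71 [163.  313.4] depth [0.621 0.043 0.123] z [0.623 0.044 0.116]
tote 0.59 [214.  307.5] depth [0.516 0.053 0.121] z [0.532 0.058 0.   ]
tote 0.16 [215.3 259. ] depth [0.51  0.149 0.133] z [0.526 0.168 0.   ]
scene [ 1.012 -0.398  0.722]
main_tab 0.64 [165.3 351.4] depth [0.532 0.182 0.133] z [0.523 0.193 0.122]
main_lug 0.51 [169.2 338.9] depth [0.521 0.148 0.135] z [0.511 0.159 0.122]
main_lug 0.43 [199.9 257.3] depth [ 0.463 -
[... 430 characters left out ...]
 ]
{'t': 0.8, 'joint_pos': array([-1.43711303e+00,  3.58779409e-01,  1.51036607e+00,  5.48901532e-06,
        1.27252492e+00, -1.15117691e-01]), 'qvel': array([ 7.00964778e-04,  1.37947284e-03, -8.62426661e-04,  1.98338754e-05,
        1.34714001e-03, -9.31858701e-04]), 'effort': array([-8.08635705e-04, -5.15269375e+01, -2.71115559e+01,  6.71590772e-02,
        2.40808725e-02,  2.66552497e-06]), 'ee_pos': array([ 0.14772672, -0.58150739,  0.18964799]), 'tool_rot': array([-3.11723828e+00, -3.89796280e-01, -7.10715936e-06]), 'contact_force': array([-0.03873557,  0.2422221 ,  0.62764193]), 'ft_torque': array([0.04190377, 0.03315172, 0.06204138]), 'grasp_force': 0.0, 'width': 0.0874931644916786}
```

```bash
python3 - <<'E'
import cv2
i=cv2.imread('pics/top0.png'); cv2.imwrite('pics/top0c.png',cv2.resize(i[110:310,170:430],None,fx=3,fy=3,interpolation=cv2.INTER_CUBIC))
E
```

```text
(no output)
```

View pics/top0c.png

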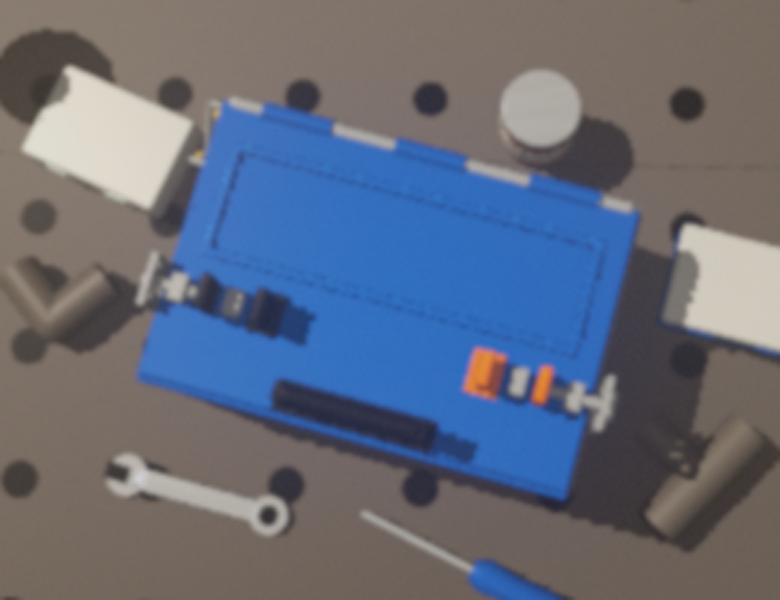

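View pics/scene0.png

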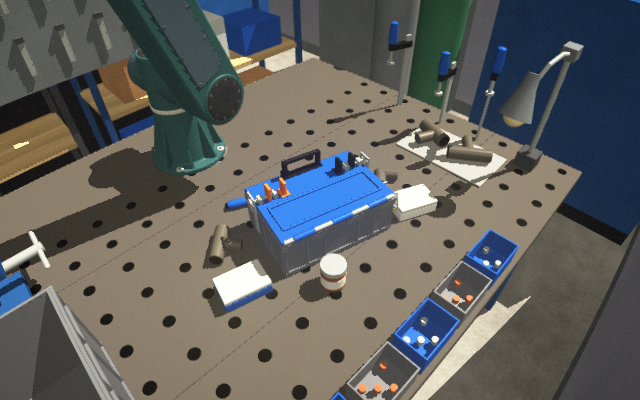

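The pictures show the tote yawed about −15°, with the black catch to the left (crop 235,300), the orange one to the right (515,380) and the handle at the front (355,412). Next I'll fit the tote pose.

```bash
python3 - <<'E'
from h import *
c,M=T('top'); im,d=ctrl.grab_frame('top')
hsv=cv2.cvtColor(im,cv2.COLOR_RGB2HSV)
m=((hsv[:,:,0]>100)&(hsv[:,:,0]<125)&(hsv[:,:,1]>150)).astype(np.uint8); m[:, :205]=0;m[280:]=0;m[:,390:]=0
m=cv2.morphologyEx(m,cv2.MORPH_CLOSE,np.ones((5,5)))
n,l,s,_=cv2.connectedComponentsWithStats(m); k=1+s[1:,4].argmax()
cn=cv2.findContours((l==k).astype(np.uint8),0,1)[0]; cn=max(cn,key=len)[:,0]
P=np.array([at_z(c,M,(y,x),.12)[:2] for x,y in cn],np.float32)*1000
r=cv2.minAreaRect(cv2.convexHull(P)); print(r)
b=cv2.boxPoints(r);print(b)
s=ctrl.state(); print(R.from_rotvec(s['tool_rot']).as_matrix().round(3), ctrl.calibration('wrist')['hand_eye'])
E
```

```text
((531.3365478515625, 68.77769470214844), (296.9114990234375, 207.83033752441406), 75.64022064208984)
[[ 393.84946   -49.267944]
 [ 595.18665  -100.81192 ]
 [ 668.8236    186.82333 ]
 [ 467.48645   238.36731 ]]
[[ 0.969  0.246 -0.   ]
 [ 0.246 -0.969  0.   ]
 [-0.    -0.    -1.   ]] [[-2.41597885e-04 -9.56284920e-01 -2.92436477e-01  7.98506495e-02]
 [ 9.99998860e-01 -6.66964826e-04  1.35486106e-03 -4.81623377e-04]
 [-1.49067805e-03 -2.92435817e-01  9.56283991e-01 -1.95465579e-01]
 [ 0.00000000e+00  0.00000000e+00  0.00000000e+00  1.00000000e+00]]
```

```bash
python3 -m jog '[{"fingers":0,"translation":[0.034,0.034,0.01],"roll":-1.6},{"fingers":0,"translation":[0.034,0.034,0.01],"roll":-1.6},{"fingers":0,"translation":[0.034,0.034,0.01],"roll":-1.6},{"fingers":0,"translation":[0.034,0.034,0.01],"roll":-1.6},{"fingers":0,"translation":[0.034,0.034,0.01],"roll":-1.6},{"fingers":0,"translation":[0.034,0.034,0.01],"roll":-1.6},{"fingers":0,"translation":[0.034,0.034,0.01],"roll":-1.6},{"fingers":0,"translation":[0.034,0.034,0.01],"roll":-1.6},{"fingers":0,"translation":[0.009,0.046,0],"roll":-1.6},{"fingers":0,"translation":[0.009,0.046,0],"roll":-1.6},{"fingers":0,"translation":[0.009,0.046,0],"roll":-1.6},{"fingers":0,"translation":[0.009,0.046,0],"roll":-1.6},{"fingers":0,"translation":[0.009,0.046,0],"roll":-1.6},{"fingers":0,"translation":[0.009,0.046,0],"roll":-1.6},{"fingers":0,"translation":[0.009,0.046,0],"roll":-1.6},{"fingers":0,"translation":[0.009,0.046,0],"roll":-1.6},{"fingers":0,"translation":[0.009,0.046,0],"roll":-1.6},{"fingers":0,"translation":[0.009,0.046,0],"roll":-1.6},{"fingers":0,"translation":[0,0,0],"roll":0},{"fingers":0,"translation":[0,0,0],"roll":0}]' 15
cat > w.py <<'E'
from h import *
import sys
c,M=T('wrist'); s=ctrl.state(); im,d=ctrl.grab_frame('wrist'); cv2.imwrite(f'pics/{sys.argv[1]}.png',im[:,:,::-1])
print(R.from_rotvec(s['tool_rot']).as_matrix().round(3),s['ee_pos'].round(4))
X=np.array([.969,-.249]);Y=np.array([.249,.969]);O=np.array([.531,.069])
for q in sys.argv[2:]:
    for r in ctrl.tip_of('wrist',q)[:1]:
        rc=r['at']; z=.122 if 'tab' in q else .120 if 'lug' in q else .162
        p=at_z(c,M,rc,z); print(q,round(r['confidence'],2),np.round(rc),p.round(4),'tote',((p[:2]-O)@X).round(4),((p[:2]-O)@Y).round(4))
    for r in ctrl.silhouettes('wrist',q)[:1]:
        ys,xs=np.nonzero(r['region']&(d>0)); z=d[ys,xs]
        P=np.array([at_depth(c,M,(a,b),e) for a,b,e in zip(ys,xs,z)]); 
        t=P[P[:,2]>np.percentile(P[:,2],97)-.006]
        u,v=(t[:,:2]-O)@X,(t[:,:2]-O)@Y
        print('  top z',np.percentile(P[:,2],97).round(4),'tote x',np.percentile(u,[3,97]).round(4),'y',np.percentile(v,[3,97]).round(4),'world',t[:,:2].mean(0).round(4),len(t), round(r['confidence'],2))
E
python3 w.py w1 main_tab main_lug grab_handle
```

```text
t: 2.85
ee_pos: [0.5095, 0.1513, 0.2694]
tool_rot: [3.116, -0.393, -0.001]
contact_force: [0.6, 0.0, -0.7]
width: 0.0871
grasp_force: 0.0
[[ 0.969 -0.248 -0.   ]
 [-0.248 -0.969 -0.   ]
 [-0.     0.001 -1.   ]] [0.5095 0.1513 0.2694]
main_tab 0.66 [174. 282.] [0.5238 0.1914 0.122 ] tote -0.0375 0.1168
  top z 0.161 tote x [-0.0476 -0.0262] y [0.11   0.1173] world [0.5235 0.1881] 173 0.67
main_lug 0.84 [174. 319.] [0.5123 0.1502 0.12  ] tote -0.0383 0.0741
  top z 0.1608 tote x [-0.0474 -0.0263] y [0.0722 0.0796] world [0.5144 0.1516] 170 0.84
grab_handle 0.9 [232. 390.] [0.4402 0.089  0.162 ] tote -0.093 -0.0032
  top z 0.1715 tote x [-0.0919 -0.0814] y [-0.0478  0.0477] world [0.4482 0.0915] 942 0.68
```

View pics/w1.png

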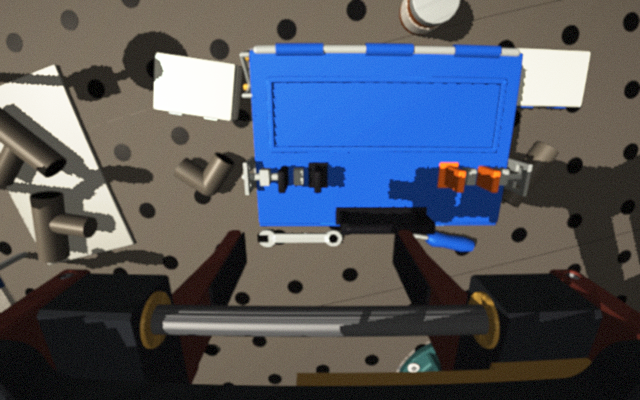

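The wrist view shows the gripper lined up with the tote, with tab and lug at (174,282) and (174,319). I'll check the hardware height beside the tab before descending.

```bash
python3 - <<'E'
from h import *
c,M=T('wrist'); im,d=ctrl.grab_frame('wrist')
X=np.array([.969,-.249]);Y=np.array([.249,.969]);O=np.array([.531,.069])
P=np.array([at_depth(c,M,(a,b),d[a,b]) for a in range(150,200) for b in range(230,540)])
u,v=(P[:,:2]-O)@X,(P[:,:2]-O)@Y
for y in np.arange(-.17,.17,.005):
    k=(abs(u+.037)<.014)&(abs(v-y)<.0025)
    if k.sum()>3: print(y.round(3),np.percentile(P[k,2],[50,97]).round(3))
E
```

```text
-0.16 [0.131 0.15 ]
-0.155 [0.144 0.152]
-0.15 [0.134 0.149]
-0.145 [0.123 0.135]
-0.14 [0.136 0.138]
-0.135 [0.137 0.139]
-0.13 [0.127 0.139]
-0.125 [0.122 0.123]
-0.12 [0.122 0.142]
-0.115 [0.16  0.161]
-0.11 [0.144 0.161]
-0.105 [0.122 0.136]
-0.1 [0.137 0.138]
-0.095 [0.136 0.139]
-0.09 [0.122 0.132]
-0.085 [0.125 0.126]
-0.08 [0.159 0.161]
-0.075 [0.159 0.161]
-0.07 [0.142 0.16 ]
-0.065 [0.123 0.126]
-0.06 [0.122 0.124]
-0.055 [0.122 0.123]
-0.05 [0.122 0.124]
-0.045 [0.122 0.123]
-0.04 [0.122 0.123]
-0.035 [0.122 0.123]
-0.03 [0.122 0.123]
-0.025 [0.122 0.123]
-0.02 [0.122 0.123]
-0.015 [0.122 0.123]
-0.01 [0.122 0.123]
-0.005 [0.122 0.123]
0.0 [0.122 0.123]
0.005 [0.122 0.123]
0.01 [0.122 0.123]
0.015 [0.122 0.123]
0.02 [0.122 0.123]
0.025 [0.122 0.123]
0.03 [0.122 0.123]
0.035 [0.122 0.123]
0.04 [0.122 0.123]
0.045 [0.122 0.123]
0.05 [0.122 0.123]
0.055 [0.122 0.123]
0.06 [0.122 0.123]
0.065 [0.123 0.126]
0.07 [0.125 0.127]
0.075 [0.16  0.161]
0.08 [0.138 0.161]
0.085 [0.125 0.127]
0.09 [0.122 0.123]
0.095 [0.136 0.138]
0.1 [0.137 0.138]
0.105 [0.122 0.137]
0.11 [0.143 0.161]
0.115 [0.16  0.161]
0.12 [0.122 0.159]
0.125 [0.122 0.135]
0.13 [0.126 0.138]
0.135 [0.136 0.138]
0.14 [0.136 0.138]
0.145 [0.122 0.135]
0.15 [0.132 0.135]
0.155 [0.136 0.142]
0.16 [0.134 0.141]
```

```bash
python3 -m jog '[{"fingers":46,"translation":[0.007,0.010,-0.04],"roll":0},{"fingers":46,"translation":[0,0,-0.04],"roll":0},{"fingers":46,"translation":[0,0,-0.012],"roll":0},{"fingers":46,"translation":[0,0,0],"roll":0},{"fingers":46,"translation":[0,0,0],"roll":0}]' 15
```

```text
t: 3.75
ee_pos: [0.5177, 0.1604, 0.1789]
tool_rot: [-3.116, 0.398, -0.002]
contact_force: [0.0, 0.3, 0.9]
width: 0.0718
grasp_force: 0.0
```

```bash
python3 -m jog '[{"fingers":46,"translation":[-0.001,0.001,-0.02],"roll":0},{"fingers":46,"translation":[0,0,-0.016],"roll":0},{"fingers":46,"translation":[0,0,0],"roll":0},{"fingers":160,"translation":[0,0,0],"roll":0},{"fingers":200,"translation":[0,0,0],"roll":0},{"fingers":200,"translation":[0,0,0],"roll":0},{"fingers":200,"translation":[0,0,0],"roll":0},{"fingers":200,"translation":[0,0,0],"roll":0},{"fingers":200,"translation":[0,0,0],"roll":0}]' 15; python3 -c "
from h import *
print(ctrl.state()['ee_pos'])"
```

```text
t: 4.65
ee_pos: [0.5158, 0.1615, 0.1418]
tool_rot: [-3.116, 0.398, -0.0]
contact_force: [-1.3, 0.7, 0.4]
width: 0.0275
grasp_force: 0.0
[0.51578338 0.16153795 0.1417501 ]
```

```bash
python3 -m jog '[{"fingers":200,"translation":[0,0,0],"roll":0}]'; python3 - <<'E'
from h import *
im,d=ctrl.grab_frame('wrist'); a=cv2.resize(im[100:330,180:460],None,fx=2,fy=2)
im,d=ctrl.grab_frame('scene'); b=cv2.resize(im[120:235,220:420],None,fx=2.8,fy=2.8)[:, :560]
cv2.imwrite('pics/m1.png',cv2.resize(np.vstack([a[:,:560],b]),None,fx=.75,fy=.75)[:,:,::-1])
E
```

```text
t: 4.75
ee_pos: [0.5157, 0.1615, 0.1416]
tool_rot: [-3.116, 0.398, 0.0]
contact_force: [-0.6, -0.7, 0.1]
width: 0.021
grasp_force: 0.0
```

View pics/m1.png

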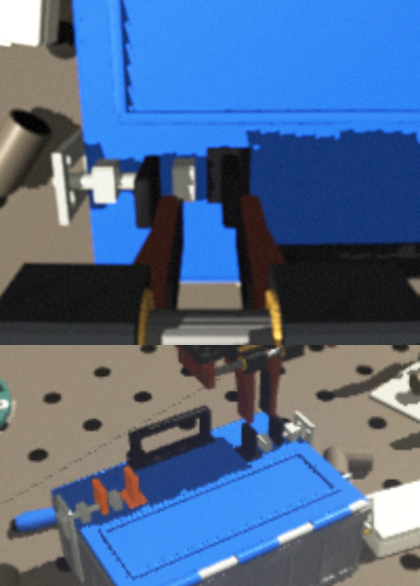

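```bash
python3 - <<'E'
from h import *
X=np.array([.969,-.249]);Y=np.array([.249,.969]);O=np.array([.531,.069])
for cam,rows,cols in [('wrist',range(205,300,8),(287,291,295,343)),('scene',range(140,152,2),(336,340,346,348))]:
    c,M=T(cam); im,d=ctrl.grab_frame(cam)
    for b in cols:
        for a in rows:
            p=at_depth(c,M,(a,b),d[a,b]); print(cam,a,b,im[a,b],p[2].round(3),((p[:2]-O)@X).round(3),((p[:2]-O)@Y).round(3))
E
```

```text
wrist 205 287 [ 18  45 106] 0.12 -0.03 0.11
wrist 213 287 [ 26  52 113] 0.121 -0.036 0.11
wrist 221 287 [19 46 98] 0.121 -0.043 0.111
wrist 229 287 [21 42 88] 0.125 -0.048 0.11
wrist 237 287 [50 38 47] 0.186 -0.027 0.103
wrist 245 287 [50 28 19] 0.195 -0.027 0.102
wrist 253 287 [51 22 19] 0.204 -0.027 0.102
wrist 261 287 [53 31 27] 0.211 -0.027 0.101
wrist 269 287 [53 29 25] 0.22 -0.027 0.1
wrist 277 287 [48 21 19] 0.226 -0.027 0.099
wrist 285 287 [50 21 18] 0.231 -0.028 0.099
wrist 293 287 [48 24 24] 0.237 -0.027 0.098
wrist 205 291 [ 19  55 120] 0.121 -0.03 0.107
wrist 213 291 [ 20  51 119] 0.121 -0.036 0.107
wrist 221 291 [ 24  60 124] 0.121 -0.043 0.107
wrist 229 291 [ 34  55 116] 0.123 -0.049 0.107
wrist 237 291 [51 25 18] 0.184 -0.027 0.101
wrist 245 291 [56 31 24] 0.195 -0.027 0.1
wrist 253 291 [53 31 24] 0.204 -0.027 0.1
wrist 261 291 [56 30 28] 0.212 -0.027 0.099
wrist 269 291 [51 27 21] 0.218 -0.028 0.098
wrist 277 291 [50 22 28] 0.226 -0.027 0.098
wrist 285 291 [49 26 17] 0.232 -0.027 0.097
wrist 293 291 [47 30 24] 0.236 -0.028 0.097
wrist 205 295 [ 32  60 119] 0.121 -0.03
[... 1374 characters left out ...]
2
scene 144 340 [81 52 53] 0.214 -0.022 0.07
scene 146 340 [78 50 51] 0.206 -0.025 0.072
scene 148 340 [78 60 60] 0.2 -0.025 0.073
scene 150 340 [85 59 60] 0.194 -0.026 0.074
scene 140 346 [35 33 40] 0.208 -0.036 0.096
scene 142 346 [36 36 43] 0.204 -0.034 0.095
scene 144 346 [35 36 46] 0.197 -0.036 0.096
scene 146 346 [33 30 41] 0.192 -0.034 0.096
scene 148 346 [31 35 42] 0.188 -0.032 0.094
scene 150 346 [32 36 45] 0.181 -0.034 0.096
scene 140 348 [43 36 42] 0.214 -0.027 0.095
scene 142 348 [45 36 45] 0.21 -0.024 0.094
scene 144 348 [47 38 44] 0.202 -0.027 0.096
scene 146 348 [54 43 50] 0.197 -0.026 0.096
scene 148 348 [49 42 47] 0.19 -0.027 0.096
scene 150 348 [53 40 47] 0.186 -0.026 0.096
```

Both cameras put the fingertips at z≈0.18 while the reported TCP is 0.142. The real fingertips are about 37 mm higher than reported, so they closed in air above the tabs. I'll reopen, go lower, and re-measure.

```bash
python3 -m jog '[{"fingers":46,"translation":[0,0,0],"roll":0},{"fingers":46,"translation":[0,0,0],"roll":0},{"fingers":46,"translation":[0,0,0],"roll":0},{"fingers":46,"translation":[0,0,0],"roll":0},{"fingers":46,"translation":[0,0,0],"roll":0},{"fingers":46,"translation":[0,0,-0.01],"roll":0},{"fingers":46,"translation":[0,0,-0.01],"roll":0},{"fingers":46,"translation":[0,0,0],"roll":0}]' 15; cat > tip.py <<'E'
from h import *
X=np.array([.969,-.249]);Y=np.array([.249,.969]);O=np.array([.531,.069])
s=ctrl.state()
for cam in ['wrist','scene']:
    c,M=T(cam); im,d=ctrl.grab_frame(cam)
    P=[];
    for a in range(400):
        for b in range(240 if cam=='scene' else 150,420 if cam=='scene' else 500):
            r,g,bl=map(int,im[a,b])
            if d[a,b]>0 and r>1.4*g and r>1.2*bl and r<140: P.append(at_depth(c,M,(a,b),d[a,b]))
    P=np.array(P); k=np.linalg.norm(P[:,:2]-s['ee_pos'][:2],axis=1)<.08; P=P[k&(P[:,2]<.3)&(P[:,2]>.128)]
    v=(P[:,:2]-O)@Y
    vt=(s['ee_pos'][:2]-O)@Y
    for side in (v<vt,v>vt):
        Q=P[side]
        if len(Q)<10: continue
        z=np.percentile(Q[:,2],1); q=Q[Q[:,2]<z+.012]
        print(cam,'tip z',z.round(4),'rel',(z-s['ee_pos'][2]).round(4),'x',np.percentile((q[:,:2]-O)@X,[3,97]).round(4),'y',np.percentile((q[:,:2]-O)@Y,[3,97]).round(4),len(Q))
E
python3 tip.py
```

```text
t: 5.75
ee_pos: [0.5141, 0.1612, 0.1196]
tool_rot: [3.115, -0.398, -0.005]
contact_force: [-0.2, 0.9, 0.1]
width: 0.0722
grasp_force: 0.0
wrist tip z 0.1547 rel 0.035 x [-0.0811 -0.0261] y [0.0414 0.0783] 2610
wrist tip z 0.1551 rel 0.0355 x [-0.0451 -0.0264] y [0.1102 0.1286] 2519
scene tip z 0.1591 rel 0.0394 x [-0.0459 -0.0255] y [0.0394 0.045 ] 264
scene tip z 0.1604 rel 0.0408 x [-0.0276 -0.0249] y [0.1225 0.1272] 248
```

```bash
python3 -m jog '[{"fingers":46,"translation":[0.001,0,-0.007],"roll":0},{"fingers":46,"translation":[0,0,-0.006],"roll":0},{"fingers":46,"translation":[0,0,0],"roll":0}]' 15; python3 -m jog '[{"fingers":180,"translation":[0,0,0],"roll":0},{"fingers":180,"translation":[0,0,0],"roll":0},{"fingers":180,"translation":[0,0,0],"roll":0},{"fingers":180,"translation":[0,0,0],"roll":0},{"fingers":180,"translation":[0,0,0],"roll":0},{"fingers":180,"translation":[0,0,0],"roll":0},{"fingers":180,"translation":[0,0,0],"roll":0},{"fingers":180,"translation":[0,0,0],"roll":0}]' 15
```

```text
t: 6.15
ee_pos: [0.516, 0.1614, 0.1077]
tool_rot: [3.116, -0.398, -0.002]
contact_force: [-0.4, 0.5, 0.4]
width: 0.0723
grasp_force: 0.0
t: 6.95
ee_pos: [0.5185, 0.1623, 0.1096]
tool_rot: [-3.114, 0.398, -0.005]
contact_force: [2.8, 5.1, 4.8]
width: 0.0298
grasp_force: 15.0
```

Drawn: 30 mm over the outer faces. Next I'll release, lift, and look.

```bash
python3 -m jog '[{"fingers":40,"translation":[0,0,0],"roll":0},{"fingers":40,"translation":[0,0,0],"roll":0},{"fingers":40,"translation":[0,0,0],"roll":0},{"fingers":40,"translation":[0,0,0],"roll":0},{"fingers":46,"translation":[0,0,0.03],"roll":0},{"fingers":46,"translation":[0,0,0.04],"roll":0},{"fingers":46,"translation":[0,0,0.04],"roll":0},{"fingers":46,"translation":[0,0,0.03],"roll":0},{"fingers":46,"translation":[-0.0115,-0.0455,0],"roll":0},{"fingers":46,"translation":[-0.0115,-0.0455,0],"roll":0},{"fingers":46,"translation":[-0.0115,-0.0455,0],"roll":0},{"fingers":46,"translation":[-0.0075,-0.030,0],"roll":0},{"fingers":46,"translation":[0,0,0],"roll":0},{"fingers":46,"translation":[0,0,0],"roll":0}]' 15; python3 w.py w2 safety_tab safety_lug main_tab main_lug grab_handle
```

```text
t: 8.35
ee_pos: [0.4744, -0.0052, 0.2483]
tool_rot: [-3.115, 0.401, 0.001]
contact_force: [-0.5, 0.3, 1.1]
width: 0.0721
grasp_force: 0.0
[[ 0.967 -0.253 -0.001]
 [-0.253 -0.967  0.001]
 [-0.001 -0.001 -1.   ]] [ 0.4744 -0.0052  0.2483]
safety_tab 0.54 [182. 341.] [ 0.4674 -0.028   0.122 ] tote -0.0374 -0.1099
  top z 0.1827 tote x [-0.089  -0.0774] y [-0.0498  0.0474] world [0.4525 0.0903] 930 0.67
safety_lug 0.64 [184. 309.] [0.474  0.0064 0.12  ] tote -0.0396 -0.0748
  top z 0.1695 tote x [-0.0439 -0.0231] y [-0.0801 -0.0724] world [0.4796 0.0035] 205 0.6
main_tab 0.9 [185. 148.] [0.5193 0.1824 0.122 ] tote -0.0395 0.1069
  top z 0.1692 tote x [-0.0453 -0.0233] y [0.0932 0.101 ] world [0.5217 0.1709] 247 0.84
main_lug 0.77 [188. 168.] [0.5099 0.1621 0.12  ] tote -0.0436 0.085
  top z 0.169 tote x [-0.0457 -0.0236] y [0.0715 0.0785] world [0.5161 0.1497] 222 0.67
grab_handle 0.63 [241. 234.] [0.4457 0.0935 0.162 ] tote -0.0887 0.0025
  top z 0.1826 tote x [-0.0891 -0.078 ] y [-0.0491  0.0475] world [0.4518 0.0917] 922 0.56
```

View pics/w2.png

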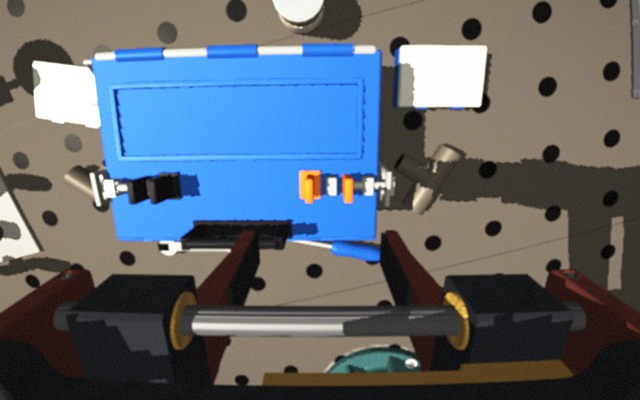

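Main bolt is drawn (tab and lug now 22 mm apart) and the lid has risen ~10 mm. The safety pair is at (185,310) and (185,347). Next I'll squeeze it.

```bash
python3 -m jog '[{"fingers":46,"translation":[0.001,0,-0.04],"roll":0},{"fingers":46,"translation":[0,0,-0.04],"roll":0},{"fingers":46,"translation":[0,0,-0.025],"roll":0},{"fingers":46,"translation":[0,0,-0.015],"roll":0},{"fingers":46,"translation":[0,0,-0.009],"roll":0},{"fingers":46,"translation":[0,0,0],"roll":0}]' 15; python3 -m jog '[{"fingers":180,"translation":[0,0,0],"roll":0},{"fingers":180,"translation":[0,0,0],"roll":0},{"fingers":180,"translation":[0,0,0],"roll":0},{"fingers":180,"translation":[0,0,0],"roll":0},{"fingers":180,"translation":[0,0,0],"roll":0},{"fingers":180,"translation":[0,0,0],"roll":0},{"fingers":180,"translation":[0,0,0],"roll":0},{"fingers":180,"translation":[0,0,0],"roll":0}]' 15
```

```text
t: 9.5
ee_pos: [0.475, -0.0049, 0.1188]
tool_rot: [-3.116, 0.398, 0.003]
contact_force: [-0.5, -0.0, 0.2]
width: 0.0718
grasp_force: 0.0
t: 10.3
ee_pos: [0.4763, -0.0063, 0.1207]
tool_rot: [3.114, -0.396, 0.003]
contact_force: [-1.7, -5.4, 1.2]
width: 0.0294
grasp_force: 15.0
```

```bash
python3 -m jog '[{"fingers":40,"translation":[0,0,0],"roll":0},{"fingers":40,"translation":[0,0,0],"roll":0},{"fingers":40,"translation":[0,0,0],"roll":0},{"fingers":40,"translation":[0,0,0],"roll":0},{"fingers":80,"translation":[0,0,0.03],"roll":0},{"fingers":80,"translation":[0,0,0.04],"roll":0},{"fingers":80,"translation":[0,0,0.04],"roll":0},{"fingers":80,"translation":[0,0,0.02],"roll":0},{"fingers":80,"translation":[0,0,0],"roll":0}]' 15; python3 w.py w3 safety_tab safety_lug grab_handle; python3 -c "
from h import *
print(ctrl.state()['joint_pos'].round(3))"
```

```text
t: 11.2
ee_pos: [0.4782, -0.0052, 0.2528]
tool_rot: [-3.116, 0.397, -0.011]
contact_force: [0.6, 0.1, 0.0]
width: 0.0604
grasp_force: 0.0
[[ 0.968 -0.251  0.007]
 [-0.251 -0.968 -0.001]
 [ 0.007 -0.001 -1.   ]] [ 0.4782 -0.0052  0.2528]
safety_tab 0.8 [187. 332.] [ 0.4684 -0.0173  0.122 ] tote -0.0392 -0.0992
  top z 0.1723 tote x [-0.0438 -0.0221] y [-0.1013 -0.0945] world [ 0.4748 -0.0176] 192 0.73
safety_lug 0.6 [185. 309.] [0.4763 0.0074 0.12  ] tote -0.0377 -0.0734
  top z 0.1717 tote x [-0.0437 -0.0222] y [-0.0801 -0.0723] world [0.4802 0.0034] 212 0.69
grab_handle 0.81 [247. 235.] [0.4409 0.0958 0.162 ] tote -0.094 0.0036
  top z 0.1858 tote x [-0.0879 -0.0249] y [-0.0507  0.0469] world [0.4547 0.0904] 943 0.88
[-0.156  0.124  1.683  0.     1.338  1.669]
```

```bash
python3 -m jog '[{"fingers":80,"translation":[-0.0027,0.0095,0],"roll":8.2},{"fingers":80,"translation":[-0.0027,0.0095,0],"roll":8.2},{"fingers":80,"translation":[-0.0027,0.0095,0],"roll":8.2},{"fingers":80,"translation":[-0.0027,0.0095,0],"roll":8.2},{"fingers":80,"translation":[-0.0027,0.0095,0],"roll":8.2},{"fingers":80,"translation":[-0.0027,0.0095,0],"roll":8.2},{"fingers":80,"translation":[-0.0027,0.0095,0],"roll":8.2},{"fingers":80,"translation":[-0.0027,0.0095,0],"roll":8.2},{"fingers":80,"translation":[-0.0027,0.0095,0],"roll":8.2},{"fingers":80,"translation":[-0.0027,0.0095,0],"roll":8.2},{"fingers":80,"translation":[0,0,0],"roll":8.2},{"fingers":80,"translation":[0,0,-0.03],"roll":0},{"fingers":80,"translation":[0,0,-0.01],"roll":0},{"fingers":80,"translation":[0,0,0],"roll":0}]' 15; python3 w.py w4 grab_handle
```

```text
t: 12.95
ee_pos: [0.4467, 0.0899, 0.2077]
tool_rot: [-2.479, -1.924, 0.007]
contact_force: [0.1, 0.2, -0.1]
width: 0.0604
grasp_force: 0.0
[[ 0.248  0.969 -0.005]
 [ 0.969 -0.248 -0.   ]
 [-0.001 -0.005 -1.   ]] [0.4467 0.0899 0.2077]
  top z 0.1861 tote x [-0.0887 -0.0774] y [-0.0468  0.049 ] world [0.4515 0.0938] 1897 0.79
```

View pics/w4.png

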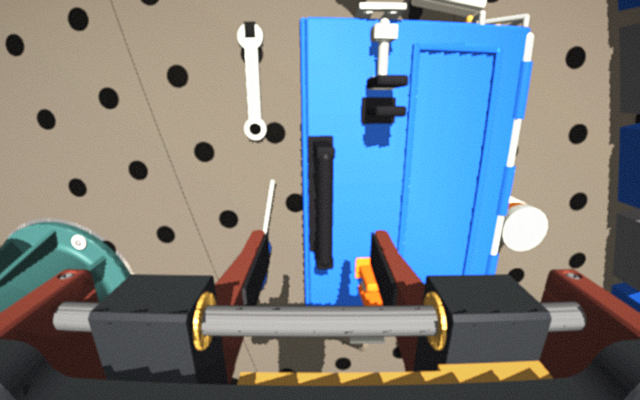

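The picture shows the bar from (323,150) to (322,265), between the open fingers. I'll descend and grip it.

```bash
python3 -m jog '[{"fingers":80,"translation":[0.005,0.002,-0.03],"roll":0},{"fingers":80,"translation":[0,0,-0.03],"roll":0},{"fingers":80,"translation":[0,0,-0.015],"roll":0},{"fingers":80,"translation":[0,0,-0.011],"roll":0},{"fingers":80,"translation":[0,0,0],"roll":0}]' 15;python3 -m jog '[{"fingers":240,"translation":[0,0,0],"roll":0},{"fingers":240,"translation":[0,0,0],"roll":0},{"fingers":240,"translation":[0,0,0],"roll":0},{"fingers":240,"translation":[0,0,0],"roll":0},{"fingers":240,"translation":[0,0,0],"roll":0},{"fingers":240,"translation":[0,0,0],"roll":0},{"fingers":240,"translation":[0,0,0],"roll":0},{"fingers":240,"translation":[0,0,0],"roll":0},{"fingers":240,"translation":[0,0,0],"roll":0}]' 15
python3 - <<'E'
import numpy as np
X=np.array([.969,-.249]); b=np.arctan2(.046,-.185); r=np.hypot(.185,.046)
pr=None
for p in [.09]+list(np.arange(.15,1.46,.1)):
    a=b-p; q=np.array([*(r*np.cos(a)*X),r*np.sin(a)])
    if pr is not None: print(p.round(2),(q-pr).round(4),q.round(4))
    pr=q
E
```

```text
t: 13.6
ee_pos: [0.4535, 0.0919, 0.1231]
tool_rot: [-2.481, -1.926, 0.002]
contact_force: [-0.4, -0.3, -0.0]
width: 0.06
grasp_force: 0.0
t: 14.5
ee_pos: [0.4515, 0.0925, 0.1232]
tool_rot: [-2.479, -1.925, 0.004]
contact_force: [-4.7, 2.9, 2.8]
width: 0.0113
grasp_force: 15.0
0.15 [ 0.0039 -0.001   0.0107] [-0.1706  0.0438  0.0731]
0.25 [ 0.0079 -0.002   0.0172] [-0.1627  0.0418  0.0903]
0.35 [ 0.0096 -0.0025  0.0163] [-0.1531  0.0393  0.1066]
0.45 [ 0.0111 -0.0028  0.0152] [-0.142   0.0365  0.1219]
0.55 [ 0.0125 -0.0032  0.014 ] [-0.1295  0.0333  0.1359]
0.65 [ 0.0138 -0.0035  0.0127] [-0.1157  0.0297  0.1486]
0.75 [ 0.015  -0.0038  0.0112] [-0.1008  0.0259  0.1598]
0.85 [ 0.016  -0.0041  0.0096] [-0.0848  0.0218  0.1693]
0.95 [ 0.0168 -0.0043  0.0079] [-0.068   0.0175  0.1772]
1.05 [ 0.0175 -0.0045  0.0061] [-0.0505  0.013   0.1834]
1.15 [ 0.018  -0.0046  0.0043] [-0.0325  0.0084  0.1877]
1.25 [ 0.0183 -0.0047  0.0024] [-0.0142  0.0037  0.1901]
1.35 [ 0.0185 -0.0047  0.0005] [ 0.0042 -0.0011  0.1906]
1.45 [ 0.0184 -0.0047 -0.0014] [ 0.0226 -0.0058  0.1892]
```

```bash
python3 -m jog '[{"fingers":240,"translation":[0.002,-0.0005,0.0055],"roll":0},{"fingers":240,"translation":[0.002,-0.0005,0.0052],"roll":0},{"fingers":240,"translation":[0.004,-0.001,0.0086],"roll":0},{"fingers":240,"translation":[0.004,-0.001,0.0086],"roll":0},{"fingers":240,"translation":[0.0048,-0.0012,0.0082],"roll":0},{"fingers":240,"translation":[0.0048,-0.0012,0.0081],"roll":0},{"fingers":240,"translation":[0.0055,-0.0014,0.0076],"roll":0},{"fingers":240,"translation":[0.0056,-0.0014,0.0076],"roll":0},{"fingers":240,"translation":[0.0062,-0.0016,0.007],"roll":0},{"fingers":240,"translation":[0.0062,-0.0016,0.007],"roll":0},{"fingers":240,"translation":[0,0,0],"roll":0}]' 15; python3 w.py w5 grab_handle main_lug; python3 - <<'E'
from h import *
c,M=T('scene');im,d=ctrl.grab_frame('scene');cv2.imwrite('pics/s5.png',im[100:300,180:480,::-1])
E
```

```text
t: 15.6
ee_pos: [0.4955, 0.0814, 0.198]
tool_rot: [-2.477, -1.924, 0.007]
contact_force: [-13.3, 4.2, 9.6]
width: 0.0117
grasp_force: 15.0
[[ 0.248  0.969 -0.007]
 [ 0.969 -0.248  0.001]
 [-0.    -0.007 -1.   ]] [0.4955 0.0814 0.198 ]
grab_handle 0.75 [271. 319.] [0.4798 0.0261 0.162 ] tote -0.0389 -0.0543
  top z 0.2578 tote x [-0.0438 -0.0325] y [-0.0447  0.0498] world [0.498  0.0934] 3150 0.93
main_lug 0.97 [118. 352.] [0.5401 0.1427 0.12  ] tote -0.0095 0.0737
  top z 0.2269 tote x [-0.0115  0.0042] y [0.0731 0.08  ] world [0.5457 0.1442] 392 0.92
```

View pics/s5.png

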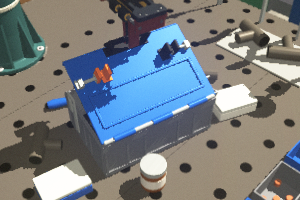

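Lid is at about 0.54 rad and the bar still gripped. I'll go on through the detent, with a slight outward correction for the radial push.

```bash
python3 -m jog '[{"fingers":240,"translation":[0.006,-0.0016,0.0074],"roll":0},{"fingers":240,"translation":[0.0068,-0.0018,0.0066],"roll":0},{"fingers":240,"translation":[0.0074,-0.0019,0.0058],"roll":0},{"fingers":240,"translation":[0.0075,-0.0019,0.0056],"roll":0},{"fingers":240,"translation":[0.008,-0.002,0.005],"roll":0},{"fingers":240,"translation":[0.008,-0.002,0.0048],"roll":0},{"fingers":240,"translation":[0.0084,-0.0021,0.0042],"roll":0},{"fingers":240,"translation":[0.0084,-0.0021,0.004],"roll":0},{"fingers":240,"translation":[0,0,0],"roll":0}]' 15; python3 w.py w6 grab_handle
```

```text
t: 16.8
ee_pos: [0.561, 0.0646, 0.2417]
tool_rot: [2.48, 1.925, 0.002]
contact_force: [-3.5, 0.7, 7.4]
width: 0.0117
grasp_force: 15.0
[[ 0.248  0.969  0.002]
 [ 0.969 -0.248 -0.001]
 [-0.     0.002 -1.   ]] [0.561  0.0646 0.2417]
grab_handle 0.91 [270. 320.] [ 0.5401 -0.0158  0.162 ] tote 0.0299 -0.0799
  top z 0.3013 tote x [0.0204 0.0347] y [-0.0459  0.0502] world [0.5623 0.0765] 3399 0.76
```

```bash
python3 -m jog '[{"fingers":240,"translation":[0.0087,-0.0022,0.0033],"roll":0},{"fingers":240,"translation":[0.0088,-0.0023,0.0029],"roll":0},{"fingers":240,"translation":[0.009,-0.0023,0.0024],"roll":0},{"fingers":240,"translation":[0.009,-0.0023,0.0019],"roll":0},{"fingers":240,"translation":[0.0091,-0.0023,0.0014],"roll":0},{"fingers":240,"translation":[0.0092,-0.0024,0.001],"roll":0},{"fingers":240,"translation":[0.0092,-0.0023,0.0005],"roll":0},{"fingers":240,"translation":[0.0093,-0.0024,0],"roll":0},{"fingers":240,"translation":[0.008,-0.002,-0.0003],"roll":0},{"fingers":240,"translation":[0,0,0],"roll":0},{"fingers":240,"translation":[0,0,0],"roll":0}]' 15; cat > fit.py <<'E'
from h import *
import sys
c,M=T('scene');im,d=ctrl.grab_frame('scene')
cv2.imwrite(f'pics/{sys.argv[1]}.png',cv2.resize(im[60:300,180:480,::-1],None,fx=2,fy=2))
X=np.array([.969,-.249]);Y=np.array([.249,.969]);O=np.array([.531,.069])
hsv=cv2.cvtColor(im,cv2.COLOR_RGB2HSV)
P=np.array([at_depth(c,M,(a,b),d[a,b]) for a in range(60,260) for b in range(200,450) if 100<hsv[a,b,0]<125 and hsv[a,b,1]>150])
u,v=(P[:,:2]-O)@X,(P[:,:2]-O)@Y
k=(abs(v)<.14)&(P[:,2]>.14)&(P[:,2]<.34)&(abs(u-.09)<.08)
l=cv2.fitLine(np.c_[u[k],P[k,2]].astype(np.float32),cv2.DIST_HUBER,0,.01,.01).ravel()
print('phi',np.arctan2(abs(l[1]),-l[0]*np.sign(l[1])),k.sum(),P[k,2].max())
E
python3 fit.py s7; python3 w.py w7 grab_handle
```

```text
t: 18.05
ee_pos: [0.64, 0.0445, 0.2535]
tool_rot: [2.481, 1.926, -0.0]
contact_force: [-1.1, -1.9, 0.7]
width: 0.0116
grasp_force: 15.0
phi 1.3936014 6521 0.31603575013903995
[[ 0.248  0.969 -0.   ]
 [ 0.969 -0.248 -0.   ]
 [-0.     0.    -1.   ]] [0.6396 0.0445 0.2535]
grab_handle 0.69 [271. 320.] [ 0.6178 -0.0431  0.162 ] tote 0.112 -0.087
  top z 0.3136 tote x [0.0683 0.1159] y [-0.0439  0.0516] world [0.6329 0.0661] 5304 0.7
```

View pics/s7.png

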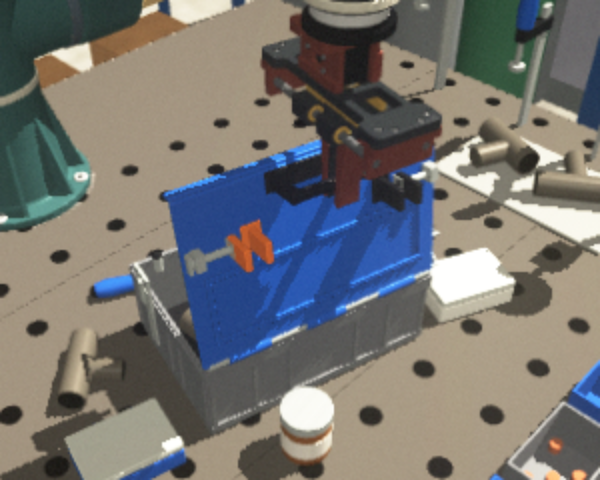

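The picture shows the lid near upright with its handle at (310,180) in the fingers. The fit gives 1.39 rad. I'll nudge slightly closer to the stop and let it settle.

```bash
python3 -m jog '[{"fingers":240,"translation":[0.0035,-0.001,0],"roll":0},{"fingers":240,"translation":[0.0025,-0.0005,0],"roll":0},{"fingers":240,"translation":[0,0,0],"roll":0},{"fingers":240,"translation":[0,0,0],"roll":0},{"fingers":240,"translation":[0,0,0],"roll":0},{"fingers":240,"translation":[0,0,0],"roll":0},{"fingers":240,"translation":[0,0,0],"roll":0},{"fingers":240,"translation":[0,0,0],"roll":0}]' 15; python3 fit.py s8
```

```text
t: 19.05
ee_pos: [0.6452, 0.0431, 0.2531]
tool_rot: [-2.481, -1.926, 0.001]
contact_force: [-2.1, -2.5, -5.9]
width: 0.0118
grasp_force: 15.0
phi 1.4204686 6344 0.31658488225126846
```

```bash
python3 -c "
from station import ctrl
print(ctrl.close_job())"
```

```text
the job is handed in; nothing more can be done
None
```

I drew the main catch, then the safety catch, and swung the lid past the detent; the arm is holding it by the handle at about 1.42 rad (stop 1.45), and I handed the job in at about 19 s with no verdict returned.

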